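Clamp the bracket in the drilling fixture

TASK

Push the aluminium bracket along its channel until it is up against the yellow end stop, then push the red clamp handle over its dead point until it snaps into lock and the clamp's rubber foot holds the bracket down. Only push with the fingers: do not pick the bracket or anything else up, and leave the oil bottle, socket and screwdriver where they are. Finish clear of everything.

Things in the scene. Friction and masses are not known exactly. Their poses are not given: they have to be found in the camera images.
- fixture: Fixed dark steel plate, 230 x 175 x 12 mm (local x -95 to 135, y -45 to 130 mm). Origin at bench level under the seated bracket, z up; plate top at 12 mm. The channel (two rails 8 mm high, 43 mm apart, x -60 to 50 mm) runs along x, the end stop at its -x end. The clamp stands on the +y side; its arm and handle swing in the plane local x = 0, and closing moves the handle's top towards -y.
- stop_face (a point): Centre of the working face of the yellow end stop (14 x 42 x 24 mm high), 8 mm above the plate; at local (-60, 0, 20) mm of the fixture. The face looks along fixture +x.
- bracket: Loose L-shaped aluminium bracket, 0.2 to 0.45 kg, in the channel: base 120 (x) x 40 x 16 mm thick, with a lug 14 mm thick, 40 wide at its +x end, rising to 50 mm above its underside. Origin: centre of the underside; axes as the fixture's. Pushed towards fixture -x till its -x end meets the stop: home at local x = y = 0 of the fixture; starts 25 to 50 mm short of it.
- push_face (a point): Point on the outer (+x) face of the bracket's lug, on its middle, 25 mm above the bracket's underside: the face to push on, 40 mm wide and 50 mm high.
- clamp_pivot (a point): Pivot of the clamp handle and arm, at local (0, 85, 60) mm of the fixture, between two blue cheeks 35 mm over the outsides that reach 66 mm above the bench (local y 70 to 104 mm).
- handle_end (a point): Outer end (on the axis) of the red handle grip, 130 mm from the pivot. The grip is a round bar 22 mm thick with a ball end, covering the outer 86 mm; a 12 mm rod joins it to the pivot.
- clamp_handle (a joint): Handle angle (rad). 0: open, leaning 55 degrees from upright to fixture +y, away from the bracket; starts at 0 to 0.15. Grows up and over towards the bracket: upright at 0.96, dead point 1.05. Up to there it resists with up to 9 N at its end and stays or springs back if let go; from about 1.1 it snaps by itself to its locked stop at 1.344 (leaning 22 degrees over the bracket).
- clamp_foot: Sprung black rubber foot, 20 mm across, 10 mm high, under the end of the blue clamp arm, which is one piece with the handle (16 mm wide, foot 85 mm from the pivot). The arm stands 68 to 77 degrees above level when the handle is open and lies level when locked, the foot then pressing on the bracket's base at local x = y = 0 of the fixture. Origin at the clamp pivot, not at the foot.
- oil_bottle: Yellow oil bottle with red cap, 48 mm across, 120 mm high, standing on the bench; origin at the centre of its underside. To be left alone.
- socket: Steel socket, 30 mm across, 45 mm high, standing on the bench; origin at the centre of its underside. To be left alone.
- screwdriver: Screwdriver with yellow handle lying on the bench along its x axis, handle to -x. To be left alone.
Things that resemble listed ones, but are neither listed nor needed, are in the scene too. Leave any turquoise look-alike of the bracket alone.

How it is judged:
By the outcome, as a careful person would: the job done as asked, in the order asked, and still so for the second after the job is handed in, with the robot touching nothing.
It also fails if it takes over 51 s, if anything falls off the work surface, if the arm or the gripper's body presses on something with over 40 N, if the wrist force passes 120 N, or if a joint passes its speed limit or range.

ROBOT

A 6-joint arm with a two-finger parallel gripper is mounted at the origin on the work surface. World frame = base frame: x ahead of the robot, y to its left, z up, the work surface at z = 0. Lengths are in mm, angles in rad, forces in N, time in s.
With the tool pointing down it reaches from about 350 to 775 mm from the base axis. Payload 7.3 kg.
Tool frame: the origin (TCP) lies midway between the tips of the shut fingers; the grasp point (between the pads) lies 19 mm behind it; z points along the fingers, y is the direction in which the jaws open and shut (so a half turn about z gives the same grasp; the last joint's range is limited). The gripper opens to 92 mm and grips with 3 to 60 N. Pads are 19 mm wide; open, the fingers measure 130 mm over their backs; the gripper's body (75 mm by 190 mm) begins 47 mm behind the grasp point.
Start: joints at [1.069, 0.342, 1.524, -0, 1.275, -0.146], TCP at [182.865, 492.143, 226.741] pointing down, gripper open.
Joint ranges: [-2.53, 2.53], [-0.77, 2.02], [0.04, 2.7], [-1, 4.14], [0.28, 2.66], [-3.11, 3.11]. Speed limits (rad/s): [2.57, 2.57, 3.14, 3.14, 3.14, 3.14].

INTERFACE

Orientations are given as [roll, pitch, yaw] about the fixed x, y, z axes, in that order (R = Rz(yaw) Ry(pitch) Rx(roll)).
In Python, from plant import sensors, imaging, ticket gives the robot as it stands. The module is installed in compiled form; this text tells all that it offers.
- The arm moves only by the tool arm_command, never from a script. Its argument "increments" is one flat list of numbers, 5 for each row, row after row: the closure, from 0 (fully open) to 1 (shut), then the shift along the tool's x, y, z in mm, then the turn about the tool's z in degrees. In form: [hand, dx, dy, dz, spin, hand, dx, dy, dz, spin, ...]. A call has 1 to 20 rows; each row is the pose to reach, as a shift and turn from the pose commanded when the call began, along the tool's axes at that moment; what a row does not reach only later rows make up. A row lasts 1/8 s, in which the tool goes at most 62.5 mm and 10.7 degrees, less where a joint would pass 70% of its speed; a pose out of reach is approached as far as the arm can. A call with a gripper value outside its range is refused whole. The fingers move at their own pace and stop on an object; the grip force is fixed at half the most. Time passes only in rows, so rows that repeat a pose let the fingers close. It gives the time, the measured TCP pose, the force and the opening at its end, in the units of the state.
- sensors.get_obs(): the state, without advancing time (a new reading comes with each control period).
- imaging.capture(name): name is "scene" or "top" or "wrist"; returns the picture (480x640x3 uint8, blue, green, red); there is no depth.
- imaging.calibration(name): a dict with "fx", "fy", "cx", "cy" (pixels), "D" ([k1, k2, p1, p2, k3] as OpenCV has them; the pictures are not rectified), "world_to_cam" (4x4, takes a point from world to camera coordinates); the wrist camera has in their place "hand_eye" (4x4, takes a point from camera to tool coordinates, whose origin is the TCP and whose axes are the flange's). Camera axes: x right, y down, z forward; pixel columns grow to the right and rows downward; lengths in mm; the calibration is good to about 2 mm. A picture is of the moment at which its call begins: read the wrist's pose just before it. calibration takes no time and is no camera call.
- ticket.close_job(): hands the job in, once; it reports no verdict.
The state is a dict: "time": time; "joint_positions": joint angles; "dq": joint speeds; "tau": joint torques, N m; "tool_pos": TCP position; "tcp_rot": TCP orientation; "contact_force": force on the tool from outside, world axes, zero at the start; "moment": the same for the moment, N m; "grip_width": finger opening in mm.
Only numpy, scipy, OpenCV 4.12 (cv2) and the standard library are available. Lean on these libraries where they do the work, as an engineer would, in place of code of your own. Each camera call takes 0.05 s, during which the arm holds its last target. There are 200 camera calls.

## Working session

There is one attempt and no reset: what is moved stays moved. The work goes in short steps, Python scripts to look and compute and a tool call to move; the robot and the scene stay as the last step left them, time stands still between calls to the robot, and variables do not carry over. Pictures are saved under pics/ and viewed, about 8 in all and at most 12, crops included, and the job is handed in when it is done.

Besides the shell and the picture viewer there is one more tool, called after "Call:" in YAML: its name, and indented under it one key for each argument. arm_command: Moves the arm, as the interface text tells. Its arguments: {"type":"object","properties":{"increments":{"type":"array","items":{"type":"number"}}},"required":["increments"]}

```bash
mkdir -p pics; python3 - <<'E'
from plant import sensors, imaging
import cv2, numpy as np
print(sensors.get_obs())
for n in ("scene","top"):
    cv2.imwrite(f"pics/{n}0.png", imaging.capture(n))
    c=imaging.calibration(n); print(n,{k:np.round(v,4).tolist() for k,v in c.items()})
print({k:np.round(v,3).tolist() for k,v in imaging.calibration("wrist").items()})
E
```

```text
{'time': 0.0, 'joint_positions': array([ 1.06902714e+00,  3.42702413e-01,  1.52504194e+00,  2.12462696e-05,
        1.27545412e+00, -1.46013096e-01]), 'dq': array([-0.00170013,  0.00142865, -0.0012873 ,  0.00022754,  0.0010398 ,
       -0.00040913]), 'tau': array([ 7.27957158e-04, -4.31243491e+01, -2.44224823e+01,  7.18063815e-02,
        5.58493752e-02, -1.53048313e-04]), 'tool_pos': array([182.62466453, 491.7477128 , 226.04683789]), 'tcp_rot': array([-3.14000687e+00, -2.53739362e-04,  2.78583016e+00]), 'contact_force': array([-0.94418579, -0.00649043,  0.3035358 ]), 'moment': array([-0.0685172 ,  0.05590645, -0.02794029]), 'grip_width': 91.77184683913613}
scene {'fx': 525.8529, 'fy': 525.8529, 'cx': 316.5715, 'cy': 239.8549, 'D': [-0.0392, 0.0, 0.0, 0.0, 0.0], 'world_to_cam': [[0.7738, 0.6332, -0.0197, -449.8235], [0.3585, -0.4633, -0.8105, -171.9981], [-0.5223, 0.62, -0.5854, 1290.3049], [0.0, 0.0, 0.0, 1.0]]}
top {'fx': 609.6263, 'fy': 609.6263, 'cx': 330.7904, 'cy': 242.2798, 'D': [-0.0559, 0.0, 0.0, 0.0, 0.0], 'world_to_cam': [[-0.0027, -1.0, -0.0064, -59.1723], [-0.9922, 0.0035, -0.1247, 643.671], [0.1247, 0.0061, -0.9922, 1129.205], [0.0, 0.0, 0.0, 1.0]]}
{'fx': 367.526, 'fy': 367.526, 'cx': 320.327, 'cy': 242.003, 'D': [-0.061, 0.0, 0.0, 0.0, 0.0], 'hand_eye': [[0.001, -0.969, -0.247, 65.325], [1.0, 0.001, 0.0, -0.972], [-0.0, -0.247, 0.969, -158.187], [0.0, 0.0, 0.0, 1.0]]}
```

View pics/scene0.png

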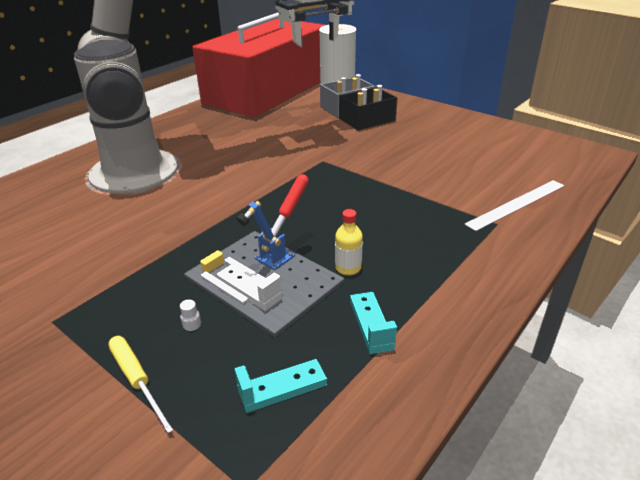

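View pics/top0.png

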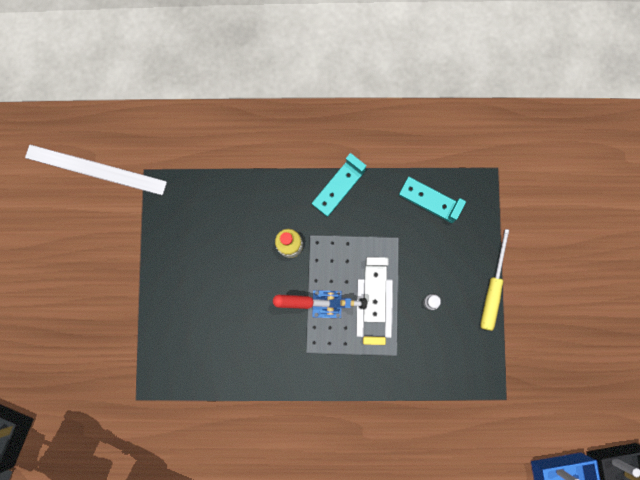

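The top view shows the plate at about cols 307–398, rows 236–355, with fixture +x roughly up in the picture (world +x). The bracket's lug is at about (377,262), the yellow stop at (374,341), the handle end at (275,301), the bottle at (288,243) and the socket at (432,302). I'll enlarge the top view to get accurate corners.

```bash
python3 - <<'E'
import cv2
a=cv2.imread("pics/top0.png")[225:365,260:450]
cv2.imwrite("pics/topc.png",cv2.resize(a,None,fx=4,fy=4,interpolation=cv2.INTER_CUBIC))
b=cv2.imread("pics/scene0.png")[165:340,180:370]
cv2.imwrite("pics/scenec.png",cv2.resize(b,None,fx=3.4,fy=3.4,interpolation=cv2.INTER_CUBIC))
E
```

```text
(no output)
```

View pics/topc.png

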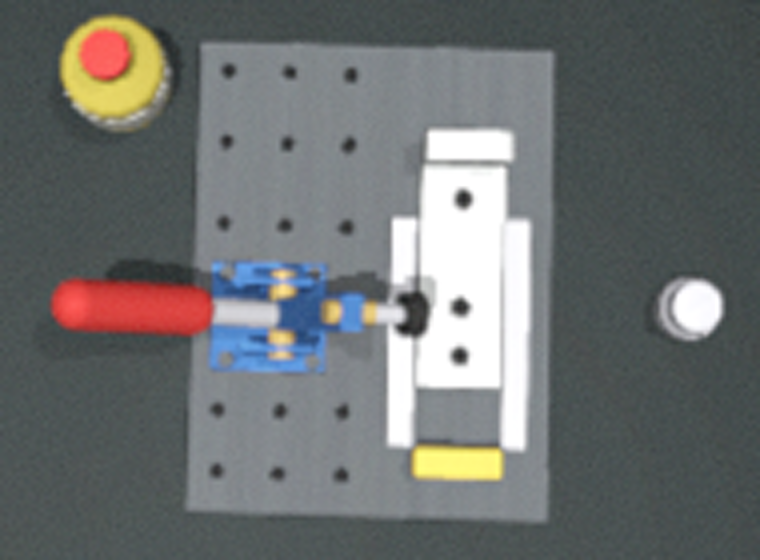

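View pics/scenec.png

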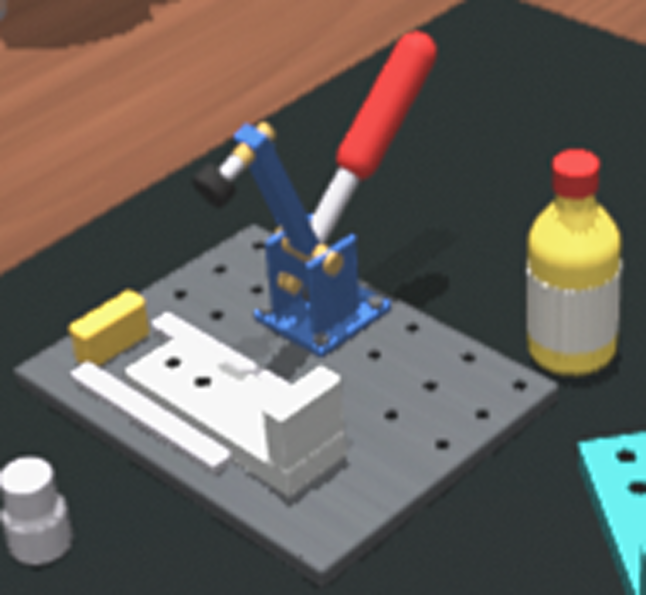

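The top crop gives clear corners for plate, stop, lug and bracket end; the scene crop confirms the layout (open handle leaning to +y, ball end at crop (420,35)). Next I fit the poses jointly.

```bash
cat > h.py <<'E'
import numpy as np, cv2
from plant import imaging
from scipy.optimize import least_squares
def proj(n,P):
    c=imaging.calibration(n); T=np.array(c["world_to_cam"])
    K=np.array([[c["fx"],0,c["cx"]],[0,c["fy"],c["cy"]],[0,0,1.]])
    return cv2.projectPoints(np.float64(P).reshape(-1,1,3),cv2.Rodrigues(T[:3,:3])[0],T[:3,3],K,np.array(c["D"],float))[0][:,0]
def w(f,L):
    c,s=np.cos(f[2]),np.sin(f[2]); L=np.float64(L).reshape(-1,3)
    return np.c_[f[0]+c*L[:,0]-s*L[:,1], f[1]+s*L[:,0]+c*L[:,1], L[:,2]]
tp=lambda a:(np.float64(a)+.5)/4-.5+[260,225]
sc=lambda a:(np.float64(a)+.5)/3.4-.5+[180,165]
E
cat > fit.py <<'E'
from h import *
LT=[(135,130,12),(135,-45,12),(-95,-45,12),(-95,130,12),(-60,21,36),(-60,-21,36),(-74,-21,36),(-74,21,36)]
UT=tp([(201,43),(554,51),(547,521),(187,511),(415,446),(503,450),(503,480),(413,477)])
LS=[(-95,-45,12),(135,-45,12),(135,130,12),(-95,130,12)]
US=sc([(14,372),(322,572),(557,383),(253,224)])
r=lambda f:np.r_[proj("top",w(f,LT))-UT,proj("scene",w(f,LS))-US].ravel()
s=least_squares(r,[500,-80,0]); f=s.x; print("fix",f.round(4)); print(r(f).reshape(-1,2).round(1).tolist())
for nm,sel in(("top",slice(0,16)),("scene",slice(16,24))):
    print(nm,least_squares(lambda f:r(f)[sel],f).x.round(3))
UB=tp([(427,129),(515,131),(425,161),(513,163),(416,387),(501,389)])
b=lambda x:(proj("top",w(f,[(60+x[0],20+x[1],62),(60+x[0],-20+x[1],62),(46+x[0],20+x[1],62),(46+x[0],-20+x[1],62),(-60+x[0],20+x[1],28),(-60+x[0],-20+x[1],28)]))-UB).ravel()
s=least_squares(b,[30,0]);print("bracket local",s.x.round(1),b(s.x).round(1))
he=lambda q:(0,85+130*np.sin(.96-q),60+130*np.cos(.96-q))
for q in(0,.05,.1,.15):print(q,(proj("top",w(f,he(q)))-[0,0]).round(1),(proj("scene",w(f,he(q)))).round(1), w(f,he(q)).round(0))
print("meas he",tp([52,304]),sc([420,35]))
for n,u,z in(("bottlecap",tp([106,53]),120),("socket",tp([697,308]),45)):
    print(n,least_squares(lambda p:(proj("top",[[p[0],p[1],z]])-u).ravel(),[500,0]).x.round(0))
E
python3 fit.py
```

```text
fix [ 5.235192e+02 -1.459135e+02 -3.080000e-02]
[[0.1, -0.8], [0.8, -0.4], [0.7, 0.6], [-0.2, 0.5], [0.4, 0.4], [0.7, 0.0], [0.5, 0.0], [0.8, 0.1], [0.2, -1.7], [0.5, -0.6], [1.4, -0.4], [0.6, -1.0]]
top [ 5.23677e+02 -1.44964e+02 -3.00000e-02]
scene [ 5.24289e+02 -1.48366e+02 -2.60000e-02]
bracket local [28.4  0.7] [-0.   0.2 -0.7  0.3  0.3 -0.4 -0.3 -0.3  0.5  0.   0.2  0.1]
0 [[269.5 300.6]] [[308.9 178.6]] [[529.  45. 135.]]
0.05 [[271.4 300.6]] [[307.4 176.8]] [[529.  42. 140.]]
0.1 [[273.4 300.6]] [[305.8 175.3]] [[529.  38. 145.]]
0.15 [[275.7 300.6]] [[304.1 173.8]] [[529.  33. 150.]]
meas he [272.625 300.625] [303.17647059 174.94117647]
bottlecap [642.  18.]
socket [ 529. -256.]
```

Fixture ≈ (524, −146), yaw −0.03; the bracket is about 28 mm short, the handle near 0.1. Fingers shut, I move high to the lug's outer side with the jaw axis along fixture y.

Call:
arm_command:
  increments: [1,-14,-9,0,0,1,-41,-26,0,-1,1,-82,-52,0,-2,1,-123,-78,0,-3,1,-171,-108,0,-5,1,-219,-138,0,-6,1,-267,-168,0,-7,1,-315,-198,0,-9,1,-363,-228,0,-10,1,-410,-259,0,-11,1,-458,-289,0,-12,1,-506,-319,0,-14,1,-554,-349,0,-15,1,-595,-375,0,-16,1,-636,-401,0,-17,1,-663,-418,0,-18,1,-677,-427,0,-18.6,1,-684,-431,0,-18.6,1,-684,-431,0,-18.6,1,-684,-431,0,-18.6]

```text
time: 2.6
tool_pos: [673.5, -149.6, 226.9]
tcp_rot: [3.141, -0.0, 3.111]
contact_force: [0.4, -0.1, 0.4]
grip_width: 0.2
```

Call:
arm_command:
  increments: [1,0,0,20,0,1,0,0,60,0,1,0,0,105,0,1,0,0,150,0,1,0,0,180,0,1,0,0,193,0,1,0,0,197,0,1,8,0,197,0,1,18,0,197,0,1,28,0,197,0,1,36,0,197,0,1,40,0,197,0,1,40,0,197,0]

```text
time: 4.22
tool_pos: [633.8, -149.0, 29.9]
tcp_rot: [3.142, 0.0, 3.11]
contact_force: [-0.1, -0.6, -0.3]
grip_width: 0.2
```

```bash
python3 - <<'E'
from plant import sensors, imaging
import cv2
o=sensors.get_obs();print(o["tool_pos"],o["contact_force"],o["tcp_rot"])
a=imaging.capture("wrist");b=imaging.capture("scene")[165:340,180:370]
cv2.imwrite("pics/m1.png",cv2.hconcat([cv2.resize(a,(400,300)),cv2.resize(b,(326,300))]))
E
```

```text
[ 633.79106866 -148.95178945   29.87586375] [-0.10743233 -0.56973222 -0.26610853] [3.14155526e+00 2.10882546e-04 3.11024178e+00]
```

View pics/m1.png

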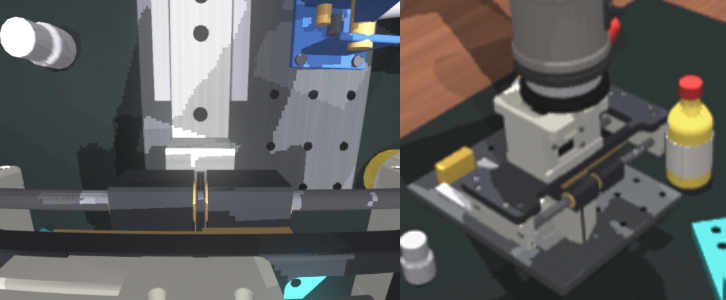

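The wrist view shows the shut fingers (col 200) centred on the lug (cols 166–236), with a clear gap and nothing else near. Now I push slowly.

Call:
arm_command:
  increments: [1,3,0,0,0,1,6,0,0,0,1,8,0,0,0,1,10,0,0,0,1,12,0,0,0,1,14,0,0,0,1,16,0,0,0,1,18,0,0,0,1,20,0,0,0,1,22,0,0,0,1,24,0,0,0,1,26,0,0,0,1,28,0,0,0,1,30,0,0,0,1,31,0,0,0,1,32,0,0,0]

```text
time: 6.32
tool_pos: [601.9, -147.9, 29.8]
tcp_rot: [3.142, 0.0, 3.11]
contact_force: [1.0, 0.2, -0.0]
grip_width: 0.5
```

Call:
arm_command:
  increments: [1,1,0,0,0,1,2,0,0,0,1,3,0,0,0,1,4,0,0,0,1,5,0,0,0,1,6,0,0,0]

```text
time: 7.08
tool_pos: [595.9, -147.7, 29.7]
tcp_rot: [3.142, 0.0, 3.11]
contact_force: [1.6, -0.6, 0.6]
grip_width: 0.6
```

Call:
arm_command:
  increments: [1,1,0,0,0,1,2,0,0,0,1,3,0,0,0]

```text
time: 7.45
tool_pos: [594.2, -147.7, 30.1]
tcp_rot: [-3.141, 0.003, 3.11]
contact_force: [7.3, 0.5, -0.2]
grip_width: 0.3
```

Call:
arm_command:
  increments: [1,1,0,0,0,1,2,0,0,0]

```text
time: 7.7
tool_pos: [594.1, -147.9, 30.9]
tcp_rot: [-3.14, 0.008, 3.11]
contact_force: [12.5, 1.3, 0.2]
grip_width: 0.5
```

The stop is met (force rises 1.6 → 12.5 N without travel). Back off, lift, and look.

Call:
arm_command:
  increments: [1,-3,0,0,0,1,-10,0,0,0,1,-22,0,0,0,1,-30,0,0,0,1,-30,0,-15,0,1,-30,0,-50,0,1,-30,0,-100,0,1,-30,0,-150,0,1,-30,0,-190,0,1,-30,0,-205,0,1,-30,0,-210,0,1,-30,0,-210,0]

```text
time: 9.2
tool_pos: [620.3, -148.3, 238.3]
tcp_rot: [3.141, -0.002, 3.11]
contact_force: [-0.3, -0.1, 0.3]
grip_width: 0.2
```

```bash
python3 - <<'E'
from plant import sensors, imaging
import cv2
o=sensors.get_obs();print(o["time"],o["tool_pos"],o["contact_force"],o["tcp_rot"])
a=imaging.capture("wrist");b=imaging.capture("scene")[165:340,180:370]
cv2.imwrite("pics/w2.png",a)
cv2.imwrite("pics/m2.png",cv2.hconcat([cv2.resize(a,(440,330)),cv2.resize(b,(358,330))]))
E
```

```text
9.2 [ 620.32538606 -148.27589625  238.27163682] [-0.31943098 -0.07824749  0.34899357] [ 3.14071817e+00 -2.38043168e-03  3.11047524e+00]
```

View pics/m2.png

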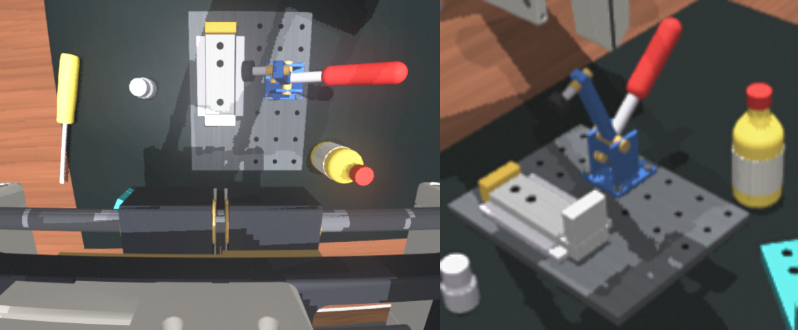

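Bracket end is flush with the yellow stop in both views, clamp still open, bottle/socket undisturbed. Next: high over to the handle's outer side, turn 90°, then go down.

Call:
arm_command:
  increments: [1,3,8,0,3,1,11,24,0,10,1,20,45,0,19,1,30,67,0,28,1,40,89,0,37,1,50,111,0,46,1,60,133,0,56,1,70,155,0,65,1,80,177,0,74,1,89,197,0,83,1,95,210,0,88,1,97,215,0,90,1,97,215,0,90,1,97,215,10,90,1,97,215,35,90,1,97,215,70,90,1,97,215,100,90,1,97,215,120,90,1,97,215,127,90,1,97,215,127,90]

```text
time: 11.8
tool_pos: [530.6, 69.2, 112.3]
tcp_rot: [-3.141, -0.0, 1.539]
contact_force: [-0.1, -0.3, -0.7]
grip_width: 0.5
```

```bash
python3 - <<'E'
from plant import sensors, imaging
import cv2
o=sensors.get_obs();print(o["time"],o["tool_pos"],o["contact_force"],o["tcp_rot"])
a=imaging.capture("wrist");b=imaging.capture("scene")[100:300,180:400]
cv2.imwrite("pics/m3.png",cv2.hconcat([cv2.resize(a,(440,330)),cv2.resize(b,(358,330))]))
E
```

```text
11.8 [530.55484722  69.21169879 112.31646641] [-0.14838902 -0.33644534 -0.65435376] [-3.14072664e+00 -3.48926176e-05  1.53948143e+00]
```

View pics/m3.png

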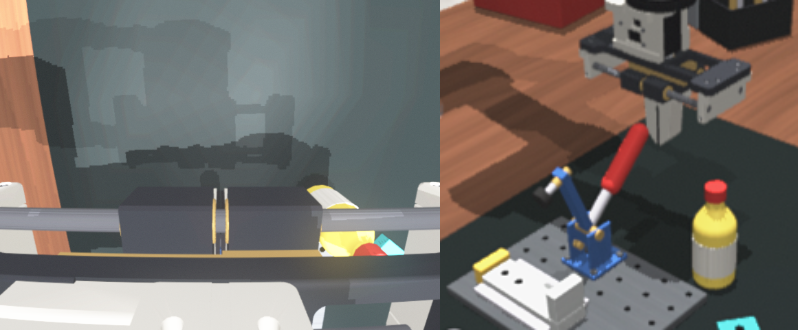

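Finger is just behind the handle's ball end, in line with it, clear of the bottle. I'll push along −x of the tool, rising with the ball.

Call:
arm_command:
  increments: [1,-5,0,0,0,1,-10,0,0,0,1,-14,0,0,0,1,-17,0,0,0,1,-20,0,-1,0,1,-23,0,-4,0,1,-26,0,-7,0,1,-29,0,-10,0,1,-32,0,-13,0,1,-35,0,-16,0,1,-38,0,-18,0,1,-41,0,-20,0,1,-44,0,-22,0,1,-47,0,-24,0]

```text
time: 13.65
tool_pos: [528.9, 25.1, 137.6]
tcp_rot: [-3.142, -0.004, 1.54]
contact_force: [-2.6, 12.3, 6.6]
grip_width: 0.3
```

Call:
arm_command:
  increments: [1,-3,0,-1,0,1,-6,0,-3,0,1,-9,0,-5,0,1,-12,0,-7,0,1,-15,0,-8,0,1,-18,0,-9,0,1,-21,0,-10,0,1,-24,0,-11,0,1,-27,0,-12,0,1,-30,0,-13,0,1,-33,0,-14,0,1,-36,0,-15,0,1,-39,0,-15,0,1,-42,0,-15,0,1,-45,0,-15,0]

```text
time: 15.52
tool_pos: [528.0, -20.5, 152.9]
tcp_rot: [3.14, -0.003, 1.54]
contact_force: [-0.9, 10.1, 6.4]
grip_width: 0.6
```

Call:
arm_command:
  increments: [1,-3,0,0,0,1,-6,0,0,0,1,-9,0,0,0,1,-12,0,0,0,1,-15,0,0,0,1,-18,0,0,0,1,-21,0,0,0,1,-24,0,0,0,1,-27,0,0,0,1,-30,0,0,0,1,-33,0,0,0,1,-36,0,0,0,1,-38,0,0,0,1,-38,0,0,0]

```text
time: 17.27
tool_pos: [526.6, -60.6, 151.7]
tcp_rot: [3.141, -0.0, 1.539]
contact_force: [-1.0, 0.6, -0.1]
grip_width: 0.6
```

Force has vanished, so it seems to have snapped. Retreat and look.

Call:
arm_command:
  increments: [1,4,0,0,0,1,15,0,0,0,1,35,0,-5,0,1,55,0,-20,0,1,80,0,-50,0,1,115,0,-80,0,1,155,0,-100,0,1,200,0,-110,0,1,245,0,-110,0,1,280,0,-110,0,1,300,0,-110,0,1,308,0,-110,0,1,310,0,-110,0,1,310,0,-110,0]

```text
time: 19.02
tool_pos: [536.4, 248.5, 261.8]
tcp_rot: [-3.142, 0.0, 1.539]
contact_force: [-0.4, 0.2, -0.7]
grip_width: 0.4
```

```bash
python3 - <<'E'
from plant import sensors, imaging
import cv2
o=sensors.get_obs();print(o["time"],o["tool_pos"],o["contact_force"])
a=imaging.capture("top");b=imaging.capture("scene")
cv2.imwrite("pics/topF.png",a);cv2.imwrite("pics/sceneF.png",b)
z=lambda i,s:cv2.resize(i,s,interpolation=cv2.INTER_CUBIC)
cv2.imwrite("pics/m4.png",cv2.hconcat([z(a[225:365,260:450],(407,300)),z(b[165:340,180:400],(390,300))]))
E
```

```text
19.025 [536.42662689 248.49066995 261.76904358] [-0.39570525  0.19753373 -0.65862107]
```

View pics/m4.png

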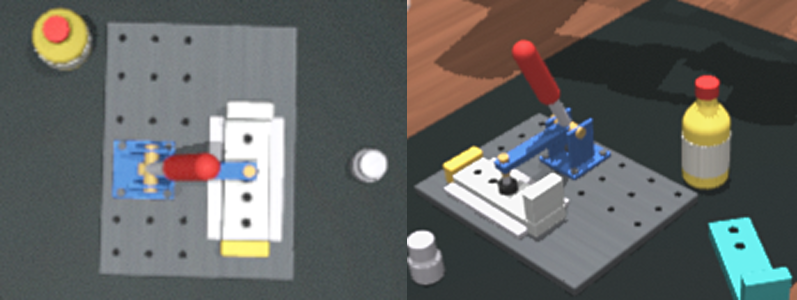

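The arm lies level with the foot on the bracket and the handle leans over it; bottle and socket have not moved. One enlarged check of the stop gap and handle angle before handing in.

```bash
python3 - <<'E'
from h import *
a=cv2.imread("pics/topF.png")[225:365,260:450]
cv2.imwrite("pics/topF4.png",cv2.resize(a,None,fx=4,fy=4,interpolation=cv2.INTER_CUBIC))
f=[524,-145.5,-.03]
c4=lambda p:((p-[260,225]+.5)*4-.5).round(0).tolist()
for q in(1.2,1.344):print(q,"ball centre",c4(proj("top",w(f,(0,85+119*np.sin(.96-q),60+119*np.cos(.96-q))))))
print("lug outer top corners home",c4(proj("top",w(f,[(60,20,62),(60,-20,62)]))))
a0=cv2.imread("pics/top0.png");a1=cv2.imread("pics/topF.png")
d=cv2.absdiff(a0,a1).max(2)
for n,(r,c) in dict(bottle=((225,265),(270,307)),socket=((288,318),(418,448)),screwdriver=((225,340),(475,515))).items():print(n,(d[r[0]:r[1],c[0]:c[1]]>40).sum())
E
```

```text
1.2 ball centre [[349.0, 309.0]]
1.344 ball centre [[388.0, 311.0]]
lug outer top corners home [[426.0, 189.0], [512.0, 192.0]]
bottle 0
socket 0
screwdriver 0
```

View pics/topF4.png

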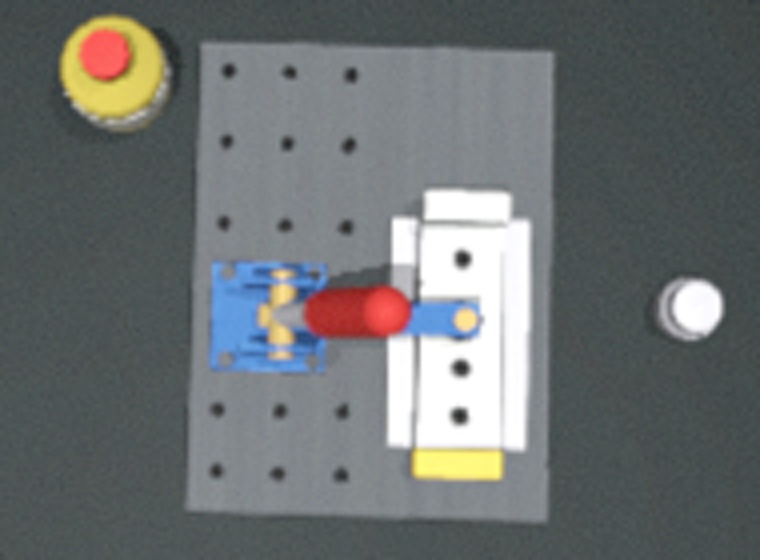

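Ball centre at (387,311) matches the locked angle 1.344 (predicted 388,311). Lug corners at (424,189) and (511,192) match home within about 1 mm, and there is no gap at the stop.

```bash
python3 -c "
from plant import ticket; print(ticket.close_job())"
```

```text
the job is handed in; nothing more can be done
None
```

The bracket is against the yellow end stop and the clamp is locked over it. I handed the job in at about 19 s of the 51 s allowed.

- **Bracket:** I pushed it about 28 mm with the shut fingers until it met the stop. The wrist force then rose from 1.6 to 12.5 N with no further travel. In the last top view, the lug is within about 1 mm of its home position and there is no gap at the stop.
- **Clamp:** I pushed the handle over its dead point, with 10 to 14 N read at the wrist, and it snapped away from the finger. In the last top view the handle ball is within 1 pixel (in the 4x crop) of where the locked angle of 1.344 rad puts it. The clamp arm lies level with the rubber foot on the bracket.
- **Surroundings:** The areas around the bottle, socket and screwdriver look the same before and after, with no changed pixels. The arm finished well clear at z ≈ 262 mm with no contact force.

No check failed. The two cameras' fits of the fixture position disagreed by about 3 mm in y, which did not matter for these pushes.

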